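Lock the bottle's bay of the two-bay dock with its lift-gate lever

TASK

The lever of the two-bay dock stands in the middle notch, where both bays are open. Lock the bay in which the screw-cap bottle stands: lift the black-knobbed lever out of its notch, take it along the gate to the end notch on the bottle's side, let it down fully home there and let go. Leave the bottle and the specimen cup standing upright where they are in their bays.

Things in the scene. Friction and masses are not known exactly. Their poses are not given: they have to be found in the camera images.
- dock: Fixed dock, 112 mm (x) by 384 mm (y); origin: centre of its underside on the worktop, z up, front -x, y along the gate. A bay at each end (y +-140 mm, floor 8 mm, walls 57 mm high). Between them the gate: steel plates with notches at y -55, 0, +55 mm; floors 47 mm high, teeth 65 mm, cheeks 71 mm. Notches are 18 mm wide, 32 mm at the mouth, with sloping flanks.
- lever_knob (a point): Middle of the lever's black upright round knob, 28 mm across, 36 mm high; 115 mm above the worktop when home. Stem always upright. Lifts freely by up to 30 mm (0.2 kg, falls back by itself); its 8 mm pin passes the teeth from 18 mm up. Slides up to 62 mm either way along the dock's y (1 N friction). Axes as the dock's. A front bar 200 mm long moves with it and closes that bay.
- bottle_c: The screw-cap reagent bottle in one bay of the dock: 44 mm across, 110 mm tall, loose, 0.3 kg. Origin: centre of its underside; z up. A similar, larger bottle stands outside the dock and has no part in this.
- cup_d: The specimen cup with a wide screw lid in the other bay: 60 mm across, 72 mm tall, loose, light. Origin: centre of its underside; z up.

How it is judged:
By the outcome, as a careful person would: the job done as asked, in the order asked, and still so for the second after the job is handed in, with the robot touching nothing.
It also fails if it takes over 29 s, if anything falls off the work surface, if the arm or the gripper's body presses on something with over 40 N, if the wrist force passes 120 N, or if a joint passes its speed limit or range.

ROBOT

A 7-joint arm with a two-finger parallel gripper is mounted at the origin on a cart in front of the work surface, level with it; the furniture and walls round the work are solid. World frame = base frame: x ahead of the robot, y to its left, z up, the work surface at z = 0. Lengths are in m, angles in rad, forces in N, time in s.
With the tool pointing down it reaches from about 0.425 to 1.025 m from the base axis. Payload 9.4 kg.
Tool frame: the origin (TCP) lies midway between the tips of the shut fingers; the grasp point (between the pads) lies 19 mm behind it; z points along the fingers, y is the line along which they close (so a half turn about z gives the same grasp; the last joint's range is limited). The gripper opens to 85 mm and grips with 20 to 120 N. Pads are 22 mm wide; open, the fingers measure 114 mm over their backs; the gripper's body (76 mm by 85 mm) begins 54 mm behind the grasp point. The pads swing forward as they close: fully open they stand 13 mm farther back than shut.
Start: joints at [1.173, 0.599, -0.003, 1.599, 0.002, 0.943, -0.08], TCP at [0.229, -0.688, 0.231] pointing down, gripper open.
Joint ranges: [-2.57, 2.57], [-0.35, 1.97], [-1.29, 1.29], [0.11, 2.56], [-1.05, 4.19], [0.11, 1.86], [-2.63, 2.63]. Speed limits (rad/s): [2.22, 2.22, 3.01, 3.01, 3.14, 3.14, 3.14].

INTERFACE

Orientations are given as a 3x3 rotation matrix whose columns are the frame's x, y, z axes.
In Python, from station import r gives the robot as it stands.
- The arm moves only by the tool send_rows, never from a script. Its argument "rows" is one flat list of numbers, 6 for each row, row after row: the shift along the tool's x, y, z in mm, then the turn, a rotation vector about the tool's x, y, z in degrees. A call has 1 to 10 rows; each row shifts and turns the commanded pose from where the row before left it, along the tool's axes as they then stand; what a row does not reach is not made up. A row lasts 1/8 s, in which the tool goes at most 62.5 mm and 10.7 degrees, less where a joint would pass 70% of its speed; a pose out of reach is approached as far as the arm can. A call is refused whole if a number of a shift passes 62.5 or a number of a turn 10.7, either way. A call with a gripper value outside its range is refused whole. "grip" is the finger opening in mm, from 0 to 85.4, set as the call begins (left out, the last holds). The fingers move at their own pace and stop on an object; "force" is the grip in N (left out, the last holds). Time passes only in rows, so rows that do not move let the fingers close. It gives the time, the measured TCP pose, the force, the opening and the grip force at its end, in the units of the state.
- r.read_state(): the state, without advancing time (a new reading comes with each control period).
- r.grab_frame(name): name is "scene" or "top"; returns (picture, depth): 400x640x3 uint8, red, green, blue; 400x640 float32, m along the optical axis (not along the pixel's ray), 0 where there is no reading.
- r.get_calibration(name): a dict with "camera_matrix" (3x3 intrinsics, pixels), "xyz" and "attitude" of the camera in the world. Camera axes: x right, y down, z forward; pixel columns grow to the right and rows downward; lengths in m; the calibration is good to about 2 mm. A picture is of the moment at which its call begins. get_calibration takes no time and is no camera call.
- r.hand_in(): hands the job in; it is judged then, once.
The state is a dict: "time_s": time; "qpos": joint angles; "joint_vel": joint speeds; "joint_efforts": joint torques, N m; "tcp_pos": TCP position; "orientation": TCP orientation; "ft_force": force on the tool from outside, world axes, zero at the start; "moment": the same for the moment, N m; "grip_width": finger opening in m; "grasp_force": force on a finger pad.
Only numpy, scipy, OpenCV 4.12 (cv2) and the standard library are available. Lean on these libraries where they do the work, as an engineer would, in place of code of your own. Each camera call takes 0.05 s, during which the arm holds its last target. There are 200 camera calls.

## Working session

There is one attempt and no reset: what is moved stays moved. The work goes in short steps, Python scripts to look and compute and a tool call to move; the robot and the scene stay as the last step left them, time stands still between calls to the robot, and variables do not carry over. Pictures are saved under pics/ and viewed, at most 10 in all, crops included, and the job is handed in when it is done.

Besides the shell and the picture viewer there is one more tool, called after ">>>" as name(argument=value, ...) on one line, values as JSON. send_rows: Moves the arm, as the interface text tells. Its arguments: {"type":"object","properties":{"rows":{"type":"array"},"grip":{"type":"number"},"force":{"type":"number"}},"required":["rows"]}

```bash
mkdir -p pics; cat > h.py <<'E'
import numpy as np, cv2
from station import r
def grab(n):
    im,d=r.grab_frame(n); c=r.get_calibration(n); return im,d,c
def pts(d,c):
    K=np.array(c["camera_matrix"]);R=np.array(c["attitude"]);t=np.array(c["xyz"])
    v,u=np.mgrid[:d.shape[0],:d.shape[1]]
    p=np.stack([(u-K[0,2])/K[0,0]*d,(v-K[1,2])/K[1,1]*d,d],-1)
    return p@R.T+t
E
python3 - <<'E'
from h import *
for n in("scene","top"):
    im,d,c=grab(n); np.savez(n+".npz",im=im,d=d); cv2.imwrite(f"pics/{n}0.png",im[...,::-1]); print(n,c)
s=r.read_state();print(s["time_s"],s["tcp_pos"],s["orientation"],s["grip_width"])
E
```

```text
scene {'camera_matrix': array([[468.90767875,   0.        , 316.48741461],
       [  0.        , 468.90767875, 198.54568826],
       [  0.        ,   0.        ,   1.        ]]), 'xyz': array([ 0.03492161, -0.67822948,  0.46069953]), 'attitude': array([[ 0.75848257, -0.28595017,  0.58560796],
       [-0.65115153, -0.29589672,  0.6988897 ],
       [-0.02656815, -0.91141518, -0.4106294 ]])}
top {'camera_matrix': array([[387.71654843,   0.        , 316.19805029],
       [  0.        , 387.71654843, 204.92477087],
       [  0.        ,   0.        ,   1.        ]]), 'xyz': array([ 0.45036315, -0.04683805,  0.93230033]), 'attitude': array([[ 2.59371250e-02, -9.91909462e-01,  1.24269401e-01],
       [-9.99663575e-01, -2.57411492e-02,  3.18267984e-03],
       [ 4.19069271e-05, -1.24310143e-01, -9.92243411e-01]])}
0.1 [ 0.2284188  -0.68764165  0.23051282] [[ 9.48976341e-01  3.15346723e-01 -5.90485660e-04]
 [ 3.15347234e-01 -9.48975523e-01  1.25691355e-03]
 [-1.63992868e-04 -1.37898924e-03 -9.99999036e-01]] 0.08523871868878302
```

View pics/scene0.png

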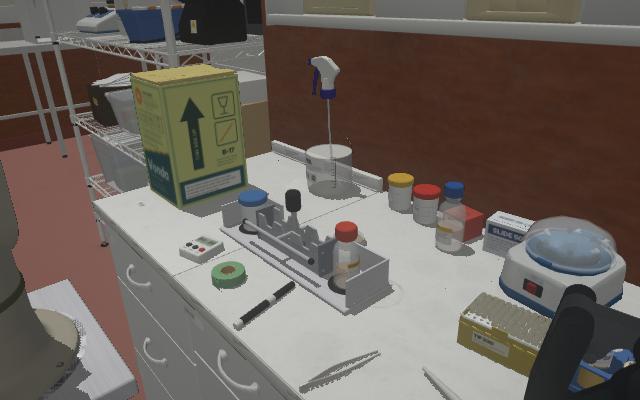

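View pics/top0.png

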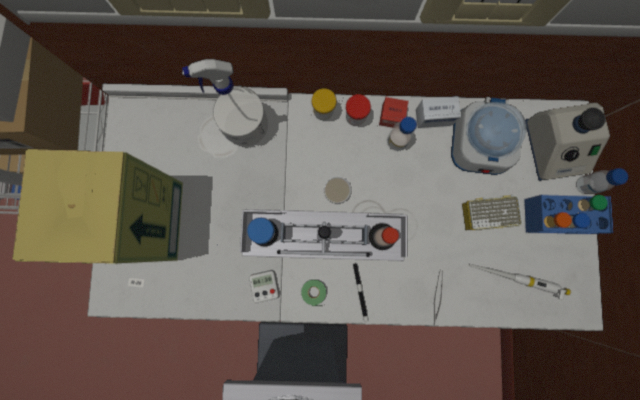

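The two views show the red-capped bottle in the dock's right bay (top view px 386,236), which is the world -y side. The blue-lidded cup is at the left (262,231), and the black knob is in the middle (324,232). Next I measure these.

```bash
python3 - <<'E'
from h import *
c=r.get_calibration("top");z=np.load("top.npz");P=pts(z["d"],c);im=z["im"].astype(int)
def rep(n,m): 
    p=P[m]; print(n,m.sum(),np.median(p,0).round(4),p.min(0).round(3),p.max(0).round(3))
win=np.zeros(im.shape[:2],bool);win[205:262,238:412]=1
m=win&(im.max(-1)<75)&(P[...,2]>.11)&(P[...,2]<.16);m[:,:310]=0;m[:,340:]=0;rep("knob top",m)
knob=P[m].mean(0)
hsv=cv2.cvtColor(z["im"],cv2.COLOR_RGB2HSV)
red=win&(hsv[...,1]>150)&((hsv[...,0]<10)|(hsv[...,0]>170))&(P[...,2]>.09);rep("red",red)
blue=win&(hsv[...,1]>120)&(abs(hsv[...,0].astype(int)-107)<15)&(P[...,2]>.05);rep("blue",blue)
w=win&(P[...,2]>.045)&(P[...,2]<.066)&(hsv[...,1]<60)
rep("walls",w);rc=cv2.minAreaRect((P[w][:,:2]*1000).astype(np.float32));print(rc, cv2.boxPoints(rc))
c=r.get_calibration("scene");z=np.load("scene.npz");P=pts(z["d"],c);im=z["im"].astype(int)
m=np.zeros(im.shape[:2],bool);m[186:225,282:304]=1;m&=(im.max(-1)<70)&(P[...,2]>.09);rep("knob scene",m)
E
```

```text
knob top 132 [ 0.4966 -0.0619  0.1317] [ 0.483 -0.076  0.111] [ 0.507 -0.049  0.135]
red 201 [ 0.4929 -0.2005  0.117 ] [ 0.45  -0.216  0.104] [ 0.51  -0.047  0.932]
blue 523 [0.4982 0.077  0.0795] [ 0.45  -0.047  0.072] [0.525 0.105 0.932]
walls 1114 [ 0.4798 -0.0627  0.0546] [ 0.448 -0.249  0.045] [0.547 0.125 0.066]
((497.0950622558594, -61.85499572753906), (373.8046875, 97.85107421875), 89.75543212890625) [[ 447.3722   -248.54678 ]
 [ 545.22235  -248.96448 ]
 [ 546.81793   124.83679 ]
 [ 448.96777   125.254486]]
knob scene 299 [ 0.4879 -0.0724  0.1175] [ 0.48  -0.079  0.097] [ 0.503 -0.055  0.133]
```

>>> send_rows(rows=[50,-13.6,0,0,0,-5.1,50,-13.6,0,0,0,-5.1,50,-13.6,0,0,0,-5.1,50,-13.6,0,0,0,-5.1,50,-13.6,0,0,0,-5.1,50,-13.6,0,0,0,-5.1,50,-13.6,0,0,0,-5.1,50,-13.6,0,0,0,-5.1,50,-13.6,0,0,0,-5.1,50,-13.6,0,0,0,-5.1])

```text
time_s: 1.35
tcp_pos: [0.5054, -0.2679, 0.231]
orientation: [[0.349, 0.937, -0.0], [0.937, -0.349, 0.0], [0.0, -0.0, -1.0]]
ft_force: [0.9, -0.6, -0.7]
grip_width: 0.0855
grasp_force: 0.0
```

```bash
cat > s.py <<'E'
from h import *
s=r.read_state();R=np.array(s["orientation"]);p=np.array(s["tcp_pos"])
print(s["time_s"],p.round(4),"tool x ang",np.degrees(np.arctan2(R[1,0],R[0,0])).round(2),"to knob, tool mm",(R.T@(np.array([.497,-.062,.096])-p)*1000).round(1),s["ft_force"],s["grip_width"],s["grasp_force"])
E
python3 s.py
```

```text
1.35 [ 0.5054 -0.2679  0.231 ] tool x ang 69.56 to knob, tool mm [190.  -79.8 135.1] [ 0.8972119  -0.5811563  -0.66516878] 0.08547955079255865 0.0
```

>>> send_rows(rows=[47.5,-17,0,0,0,-5.1,47.5,-17,0,0,0,-5.1,47.5,-17,0,0,0,-5.1,47.5,-17,0,0,0,-5.1,0,0,30,0,0,0,0,0,20,0,0,0,0,0,0,0,0,0])

```text
time_s: 2.22
tcp_pos: [0.4806, -0.0701, 0.1802]
orientation: [[0.003, 1.0, -0.003], [1.0, -0.003, 0.0], [0.0, -0.003, -1.0]]
ft_force: [0.6, 0.1, 0.7]
grip_width: 0.0855
grasp_force: 0.0
```

```bash
python3 s.py; python3 - <<'E'
from h import *
im,d,c=grab("scene");cv2.imwrite("pics/a.png",cv2.resize(im[140:320,180:440,::-1],None,fx=3,fy=3))
E
```

```text
2.225 [ 0.4806 -0.0701  0.1802] tool x ang 89.81 to knob, tool mm [ 8.1 16.7 84.1] [0.60872237 0.08061351 0.68945561] 0.0855309197292467 0.0
```

View pics/a.png

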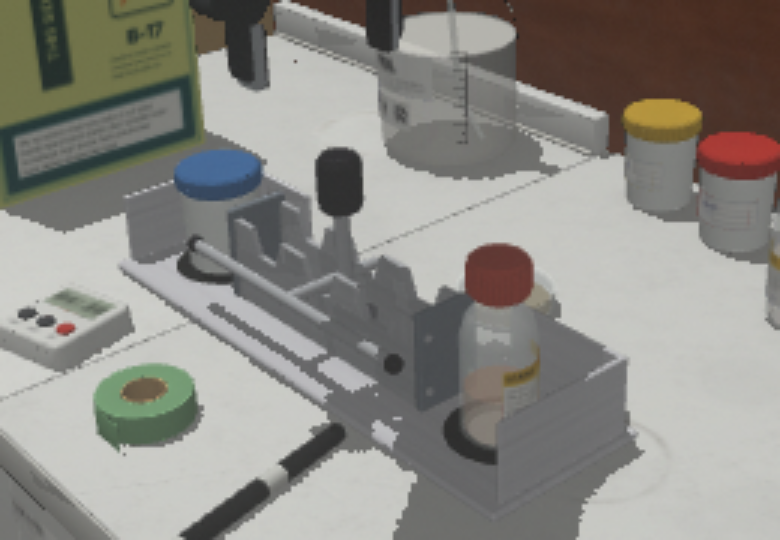

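The view shows the open fingers (crop px 245,50 and 382,20) clear above and either side of the knob (338,180). The bar is low at the front, and the bottle is on the -y side. I align, descend and grip.

>>> send_rows(rows=[8,16.5,0,0,0,0,0,0,30,0,0,0,0,0,30,0,0,0,0,0,24,0,0,0,0,0,0,0,0,0])

```text
time_s: 2.9
tcp_pos: [0.4988, -0.0617, 0.0966]
orientation: [[0.003, 1.0, -0.001], [1.0, -0.003, 0.0], [0.0, -0.001, -1.0]]
ft_force: [0.6, -1.4, 0.9]
grip_width: 0.0854
grasp_force: 0.0
```

>>> send_rows(rows=[0,0,0,0,0,0,0,0,0,0,0,0,0,0,0,0,0,0,0,0,0,0,0,0,0,0,0,0,0,0,0,0,0,0,0,0], grip=15, force=30)

```text
time_s: 3.65
tcp_pos: [0.4968, -0.0625, 0.098]
orientation: [[0.004, 1.0, -0.001], [1.0, -0.004, -0.001], [-0.001, -0.001, -1.0]]
ft_force: [-5.4, -0.1, 11.3]
grip_width: 0.0271
grasp_force: 28.8
```

```bash
python3 s.py
```

```text
3.65 [ 0.4968 -0.0625  0.098 ] tool x ang 89.77 to knob, tool mm [0.5 0.2 2. ] [-5.42739403 -0.09472767 11.2569474 ] 0.027125885171586678 28.799973700661212
```

>>> send_rows(rows=[0,-1.5,-6,0,0,0,0,0,-6,0,0,0,0,0,-6,0,0,0,0,0,-6,0,0,0,0,0,0,0,0,0,0,0,0,0,0,0])

```text
time_s: 4.4
tcp_pos: [0.4965, -0.0624, 0.1212]
orientation: [[0.004, 1.0, -0.0], [1.0, -0.004, -0.0], [-0.0, -0.0, -1.0]]
ft_force: [-1.1, -1.0, -1.9]
grip_width: 0.0269
grasp_force: 29.9
```

```bash
python3 s.py; python3 - <<'E'
from h import *
im,d,c=grab("scene");cv2.imwrite("pics/b.png",cv2.resize(im[140:320,180:440,::-1],None,fx=3,fy=3))
E
```

```text
4.4 [ 0.4965 -0.0624  0.1212] tool x ang 89.78 to knob, tool mm [ 0.4  0.5 25.2] [-1.13784511 -1.00101914 -1.93898891] 0.02687227731135084 29.8988480377011
```

View pics/b.png

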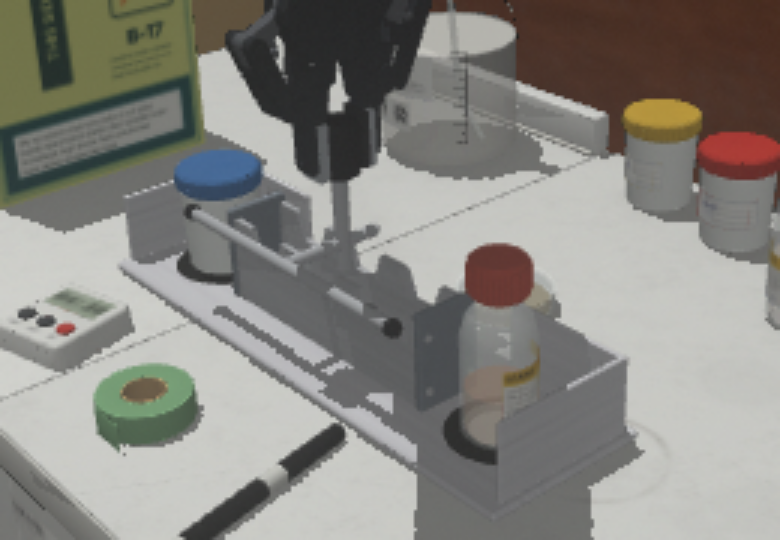

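The knob (340,150) is held and the bar has risen with it, about 23 mm, so the pin clears the teeth. I slide it 55 mm toward -y.

>>> send_rows(rows=[-8,0,0,0,0,0,-10,0,0,0,0,0,-10,0,0,0,0,0,-10,0,0,0,0,0,-10,0,0,0,0,0,-7,0,0,0,0,0,0,0,0,0,0,0,0,0,0,0,0,0])

```text
time_s: 5.45
tcp_pos: [0.4962, -0.1174, 0.1213]
orientation: [[0.004, 1.0, -0.0], [1.0, -0.004, -0.0], [-0.0, -0.0, -1.0]]
ft_force: [-1.0, -0.6, -0.8]
grip_width: 0.0269
grasp_force: 29.8
```

```bash
python3 s.py
```

```text
5.45 [ 0.4962 -0.1174  0.1213] tool x ang 89.77 to knob, tool mm [55.4  0.5 25.3] [-1.0128644  -0.58388035 -0.78734187] 0.026938909584409185 29.83889061230002
```

Sliding force is low. I lower it gently to home height (TCP z about 0.098).

>>> send_rows(rows=[0,0,5,0,0,0,0,0,5,0,0,0,0,0,5,0,0,0,0,0,5,0,0,0,0,0,3,0,0,0,0,0,0,0,0,0])

```text
time_s: 6.2
tcp_pos: [0.4962, -0.1172, 0.0982]
orientation: [[0.004, 1.0, -0.0], [1.0, -0.004, -0.0], [-0.0, -0.0, -1.0]]
ft_force: [-3.1, -0.6, -1.1]
grip_width: 0.0269
grasp_force: 30.0
```

```bash
python3 s.py
```

```text
6.2 [ 0.4962 -0.1172  0.0982] tool x ang 89.79 to knob, tool mm [55.2  0.6  2.2] [-3.1464175  -0.55448103 -1.11248654] 0.026941904934902 30.008799824863672
```

>>> send_rows(rows=[0,0,1.5,0,0,0,0,0,0,0,0,0])

```text
time_s: 6.45
tcp_pos: [0.4965, -0.1173, 0.0979]
orientation: [[0.004, 1.0, 0.001], [1.0, -0.004, -0.001], [-0.001, 0.001, -1.0]]
ft_force: [-5.2, -0.2, 18.2]
grip_width: 0.0269
grasp_force: 31.8
```

>>> send_rows(rows=[0,0,0,0,0,0,0,0,0,0,0,0,0,0,0,0,0,0,0,0,0,0,0,0,0,0,0,0,0,0,0,0,0,0,0,0], grip=75)

```text
time_s: 7.2
tcp_pos: [0.4963, -0.1173, 0.0967]
orientation: [[0.004, 1.0, -0.0], [1.0, -0.004, 0.0], [0.0, -0.0, -1.0]]
ft_force: [0.2, 0.5, 0.3]
grip_width: 0.0753
grasp_force: 0.0
```

>>> send_rows(rows=[0,0,-15,0,0,0,0,0,-30,0,0,0,0,0,-40,0,0,0,0,0,-40,0,0,0,0,0,0,0,0,0,0,0,0,0,0,0])

```text
time_s: 7.95
tcp_pos: [0.496, -0.1174, 0.2222]
orientation: [[0.004, 1.0, 0.0], [1.0, -0.004, -0.0], [-0.0, 0.0, -1.0]]
ft_force: [0.5, 0.4, -0.1]
grip_width: 0.0752
grasp_force: 0.0
```

```bash
python3 s.py; python3 - <<'E'
from h import *
im,d,c=grab("scene");cv2.imwrite("pics/c.png",cv2.resize(im[140:320,180:440,::-1],None,fx=3,fy=3))
P=pts(d,c)
m=np.zeros(d.shape,bool);m[170:250,290:345]=1;m&=(im.max(-1)<70)&(P[...,2]>.085)&(P[...,2]<.17)
if m.any():print(m.sum(),np.median(P[m],0),np.percentile(P[m],[3,97],axis=0))
E
```

```text
7.95 [ 0.496  -0.1174  0.2222] tool x ang 89.77 to knob, tool mm [ 55.5   0.7 126.1] [ 0.52434459  0.36902319 -0.11748258] 0.07516211853466535 0.0
326 [ 0.48748196 -0.12628019  0.1178558 ] [[ 0.48038452 -0.13181487  0.09880529]
 [ 0.50069483 -0.11240159  0.13203258]]
```

View pics/c.png

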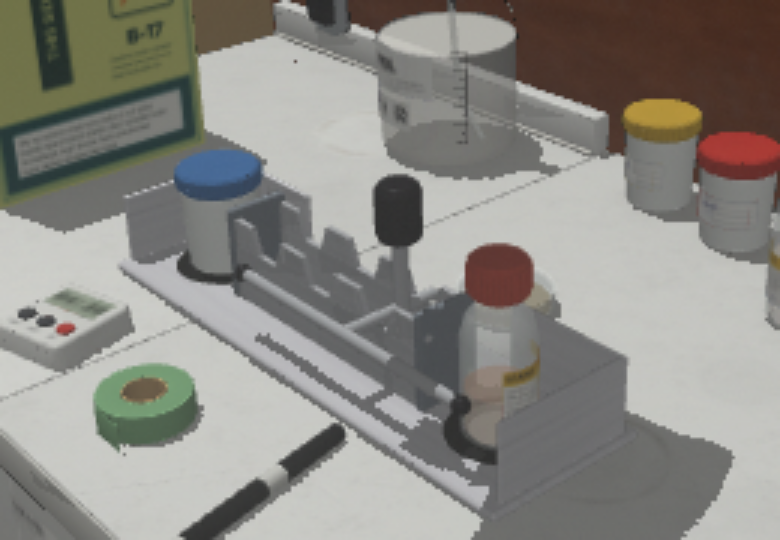

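The knob (398,210) is at the bottle-side end notch at its original home height: the median z of 0.118 matches the first measurement. The bar now reaches in front of the bottle, and both bottle (498,330) and cup (218,215) are upright and unmoved. The gripper is clear.

```bash
python3 -c "
from station import r
print(r.hand_in())"
```

```text
the job is handed in; nothing more can be done
None
```

The lever is fully home in the end notch on the bottle's side and released, so the bottle's bay is locked; the bottle and cup still stand upright in their bays, and the job was handed in at about 8 s.

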